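Clear a jammed parsnip from a twin-lane vegetable slicer

TASK

The parsnip (the tapered root) is jammed in one of the slicer's two lanes. Switch that lane off by throwing the lever in front of it all the way over, away from the lane, and only then lift the parsnip out and lay it down gently, wholly on the cutting board and clear of the knife; after that throw the same lever all the way back on, leaning towards its lane. Leave the daikon, the other lane's lever, the knife, the bottle and the pepper mill as they are.

Things in the scene. Friction and masses are not known exactly. Their poses are not given: they have to be found in the camera images.
- slicer: fixed steel slicer, 270 mm wide, x from -190 to +170 mm, deck 80 mm high; origin at its foot, x from lever end to cutter head, y left, z up. Feed lanes at y = +75 mm (left) and -75 mm (right), 100 mm wide between 12 mm high rails, x = -80 to 105 mm. Cutter head: 62 mm high block on the deck, x = 110 to 165 mm. In line with each lane stands its lever, hinged at x = -125 mm
- lever_left (a joint): hinge of the left lane's lever, rad: 0 = on (leans 0.6 rad towards its lane, slicer +x), 1.2 = off (leans 0.6 rad the other way). Hinge along the slicer's y, 102 mm above the table at slicer x = -125, y = 75 mm. Top-heavy: past upright (0.6) it falls over by itself and stays; takes about 3 N at the bar
- lever_right (a joint): the same for the right lane's lever, hinged at slicer x = -125, y = -75 mm
- lever_left_grip (a point): middle of the left lever's black cross bar (18 mm thick, 64 mm long along the slicer's y), 85 mm from the hinge on a 12 x 14 mm steel stem
- lever_right_grip (a point): the same point of the right lever
- parsnip: cream tapered root lying in one lane, 150 mm long, 48 mm thick at the crown (-x end) and 18 mm at the tip (+x), 120 g; origin at its middle on its flat underside, x along it, z up when it lies flat
- parsnip_mid (a point): a point on the parsnip's axis near its centre of mass, 15 mm from its middle towards the crown, 18 mm above the underside, where it is about 36 mm thick: a good place to grip across
- parsnip_crown (a point): centre of the thick end's face, 24 mm above the underside
- parsnip_tip (a point): centre of the thin end, 9 mm above the underside
- daikon: straight pale root lying in the other lane, 150 mm long, 40 mm thick; origin at its middle on its underside, x along it; to be left alone
- board: wooden cutting board, fixed, 240 mm (its x) x 300 mm (its y), 25 mm thick; origin under its centre, z up
- knife: kitchen knife lying on the board roughly along the board's x, 200 mm long, 34 mm wide, up to 16 mm high; origin at its middle on its underside, x towards its point (body runs from x = -100 to +100 mm)
- oil_bottle: upright green glass bottle, 58 mm across, 190 mm high, standing between slicer and board; origin under its centre
- mill: upright dark wooden pepper mill, 54 mm across, 130 mm high; origin under its centre
Mind the look-alikes: they are no part of the job. Of the things like the knife, leave any that is orange or red; of the rest the smaller one is meant.

How it is judged:
By the outcome, as a careful person would: the job done as asked, in the order asked, and still so for the second after the job is handed in, with the robot touching nothing.
It also fails if it takes over 67 s, if anything falls off the work surface, if the arm or the gripper's body presses on something with over 40 N, if the wrist force passes 120 N, or if a joint passes its speed limit or range.

ROBOT

A 6-joint arm with a two-finger parallel gripper is mounted at the origin on the work surface. World frame = base frame: x ahead of the robot, y to its left, z up, the work surface at z = 0. Lengths are in m, angles in rad, forces in N, time in s.
With the tool pointing down it reaches from about 0.4 to 0.825 m from the base axis. Payload 7 kg.
Tool frame: the origin (TCP) lies at the very end of the fingers, on their centre line; the grasp point (between the pads) lies 19 mm behind it (arm.pinch_z is the z of the grasp point in the tool frame, in m); z points along the fingers, y is the direction in which the jaws open and shut (so a half turn about z gives the same grasp; the last joint's range is limited). The gripper opens to 88 mm and grips with 3 to 60 N. Pads are 19 mm wide; open, the fingers measure 130 mm over their backs; the gripper's body (78 mm by 193 mm) begins 47 mm behind the grasp point.
Start: joints at [-0.931, 0.359, 0.012, 0, -1.224, -0.288], TCP at [0.233, -0.634, 0.227] pointing down, gripper open.
Joint ranges: [-3.07, 3.07], [-1.43, 2.12], [-1.02, 1.25], [-3.03, 1.67], [-3.05, -0], [-3.03, 3.03]. Speed limits (rad/s): [2.39, 2.39, 3.01, 3.14, 3.14, 3.14].

INTERFACE

Orientations are given as [roll, pitch, yaw] about the fixed x, y, z axes, in that order (R = Rz(yaw) Ry(pitch) Rx(roll)).
In Python, from station import arm gives the robot as it stands.
- The arm moves only by the tool drive_tool, never from a script. Its argument "targets" is a list of rows, each a list of 6 numbers: the shift along the world's x, y, z in units of 0.04 m (1.0 is 0.04 m), then the turn, a rotation vector about the world's x, y, z in units of 6 degrees (1.0 is 6 degrees). In form: [[x, y, z, wx, wy, wz], ...]. A call has 1 to 5 rows; each row shifts and turns the commanded pose from where the row before left it; what a row does not reach is not made up. A row lasts 1/8 s, in which the tool goes at most 62.5 mm and 10.7 degrees, less where a joint would pass 70% of its speed; a pose out of reach is approached as far as the arm can. A call with a number of a shift or a turn outside -1 to 1 is refused whole. A call with a gripper value outside its range is refused whole. "claw" is the opening, from 0 (shut) to 1 (fully open), set as the call begins (left out, the last holds). The fingers move at their own pace and stop on an object; "newtons" is the grip in N (left out, the last holds). Time passes only in rows, so rows that do not move let the fingers close. It gives the time, the measured TCP pose, the force and the opening at its end, in the units of the state.
- arm.get_state(): the state, without advancing time (a new reading comes with each control period).
- arm.grab_frame(name): name is "scene" or "top" or "wrist"; returns (picture, depth): 400x640x3 uint8, red, green, blue; 400x640 float32, m along the optical axis (not along the pixel's ray), 0 where there is no reading.
- arm.get_calibration(name): a dict with "mtx" (3x3 intrinsics, pixels), "origin" and "rotation" of the camera in the world. Camera axes: x right, y up, looking along -z (the intrinsics and any distortion apply to the point x, -y, -z); pixel columns grow to the right and rows downward; lengths in m; the calibration is good to about 2 mm. A picture is of the moment at which its call begins: read the wrist's pose just before it. get_calibration takes no time and is no camera call; for the wrist camera it gives the pose at the moment of the call.
- arm.job_done(): hands the job in, once; it reports no verdict.
Trained networks look in the newest picture that a camera, given by its name, has taken for a name from the list of things; names that differ only in an ending like _2 or _b are one class to them, and where a whole thing is asked for, a point or a joint stands for the part that bears it (a point fixed in the world has none). Each returns a list of dicts, best first, with "score" (0 to 1); they miss things now and then, are a little off and sometimes report something else, mostly with a low value. They report only what shows in the picture. A call takes as long as a camera call. They do not tell look-alikes from the thing itself.
- arm.search_frame(target, camera): "point" ([x, y, z] in m, in the coordinates of the camera as it stood for that picture, good to about 4 mm: the middle of the surface that is visible of it).
- arm.cut_out(target, camera): "pixels" (400x640 bool, what is visible of it).
- arm.landmark_of(target, camera): "point" ([x, y, z] in m, in the coordinates of the camera as it stood for that picture, good to about 4 mm: a listed point, or the origin of a listed thing).
The state is a dict: "t": time; "q": joint angles; "qd": joint speeds; "joint_efforts": joint torques, N m; "eef_pos": TCP position; "ee_rot": TCP orientation; "force": force on the tool from outside, world axes, zero at the start; "moment": the same for the moment, N m; "width": finger opening in m.
Only numpy, scipy, OpenCV 4.12 (cv2) and the standard library are available. Lean on these libraries where they do the work, as an engineer would, in place of code of your own. Each camera call takes 0.05 s, during which the arm holds its last target. There are 200 camera calls.

## Working session

There is one attempt and no reset: what is moved stays moved. The work goes in short steps, Python scripts to look and compute and a tool call to move; the robot and the scene stay as the last step left them, time stands still between calls to the robot, and variables do not carry over. Pictures are saved under pics/ and viewed, about 8 in all and at most 12, crops included, and the job is handed in when it is done.

Besides the shell and the picture viewer there is one more tool, called after "Call:" by a JSON object that holds its "name" and its "arguments". drive_tool: Moves the arm, as the interface text tells. Shifts and turns lie within -1 to 1; 1 stands for 0.04 m of shift or 6 degrees of turn. Its arguments: {"type":"object","properties":{"targets":{"type":"array"},"claw":{"type":"number"},"newtons":{"type":"number"}},"required":["targets"]}

```bash
mkdir -p pics; cat > h.py <<'E'
from station import arm
import numpy as np, cv2
def grab(cam,name=None):
    im,d=arm.grab_frame(cam)
    if name: cv2.imwrite(f'pics/{name}.png',im[:,:,::-1])
    return im,d,arm.get_calibration(cam)
def w(c,p): return np.array(c['rotation'])@np.array(p)+np.array(c['origin'])
def cloud(d,c,mask):
    v,u=np.nonzero(mask&(d>0)); z=d[v,u]; K=np.array(c['mtx'])
    P=np.stack([(u-K[0,2])/K[0,0]*z,-(v-K[1,2])/K[1,1]*z,-z],1)
    return P@np.array(c['rotation']).T+np.array(c['origin'])
E
python3 - <<'E'
from h import *
np.set_printoptions(precision=3,suppress=True)
for cam in ['top','scene']:
    im,d,c=grab(cam,cam+'0')
    print(cam,c['origin'])
    for n in ['slicer','board','knife','parsnip','parsnip_mid','parsnip_crown','parsnip_tip','daikon','lever_left_grip','lever_right_grip','oil_bottle','mill']:
        print(n,[(round(r['score'],2),w(c,r['point'])) for r in arm.landmark_of(n,cam)])
print(arm.get_state())
a=cv2.imread('pics/top0.png');b=cv2.imread('pics/scene0.png')
E
```

```text
top [ 0.356 -0.104  1.3  ]
slicer [(0.98, array([2.391, 1.931, 3.335]))]
board [(0.71, array([2.404, 1.944, 3.348]))]
knife [(0.93, array([2.378, 1.917, 3.321])), (0.83, array([2.36 , 1.9  , 3.303])), (0.79, array([2.338, 1.878, 3.282])), (0.62, array([2.367, 1.907, 3.31 ]))]
parsnip [(0.83, array([2.27 , 1.81 , 3.213])), (0.69, array([2.114, 1.654, 3.057]))]
parsnip_mid [(0.56, array([2.237, 1.777, 3.181]))]
parsnip_crown [(0.89, array([2.221, 1.761, 3.165]))]
parsnip_tip [(0.63, array([2.266, 1.806, 3.21 ]))]
daikon [(0.6, array([2.264, 1.804, 3.207]))]
lever_left_grip [(0.65, array([2.107, 1.647, 3.05 ]))]
lever_right_grip [(0.58, array([2.112, 1.652, 3.056]))]
oil_bottle [(0.58, array([2.397, 1.937, 3.34 ]))]
mill [(0.5, array([2.372, 1.912, 3.316]))]
scene [ 1.331 -0.022  1.486]
slicer [(0.92, array([-1.183, -2.536, -1.027]))]
board [(0.62, array([-1.505, -2.858, -1.349]))]
knife [(0.83, array([-1.754, -3.107, -1.599])), (0.66, array([-1.497, -2.849, -1.341])), (0.6, array([-1.433, -2.786, -1.278])), (0.57, array([-1.868, -3.22 , -1.712])), (0.47, array([-1.525, -2.878, -1.37 ])
[... 279 characters left out ...]
[-1.024, -2.377, -0.869])), (0.55, array([-1.093, -2.446, -0.938]))]
lever_left_grip [(0.58, array([-0.969, -2.322, -0.814]))]
lever_right_grip [(0.45, array([-1.074, -2.427, -0.919]))]
oil_bottle [(0.59, array([-1.364, -2.716, -1.208]))]
mill [(0.57, array([-1.521, -2.874, -1.366]))]
{'t': 1.3, 'q': array([-0.931,  0.359,  0.012,  0.   , -1.224, -0.288]), 'qd': array([-0.002, -0.001,  0.001,  0.001, -0.001,  0.001]), 'joint_efforts': array([ -0.001, -58.238,  29.329,   7.003,   0.012,  -0.   ]), 'eef_pos': array([ 0.233, -0.634,  0.227]), 'ee_rot': array([-3.142, -0.   , -2.79 ]), 'force': array([-0.185,  1.175, -0.242]), 'moment': array([0.043, 0.016, 0.005]), 'width': 0.08723990115344596}
```

View pics/top0.png

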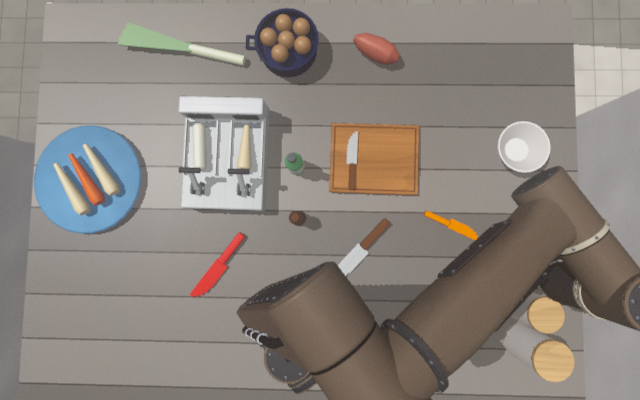

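View pics/scene0.png

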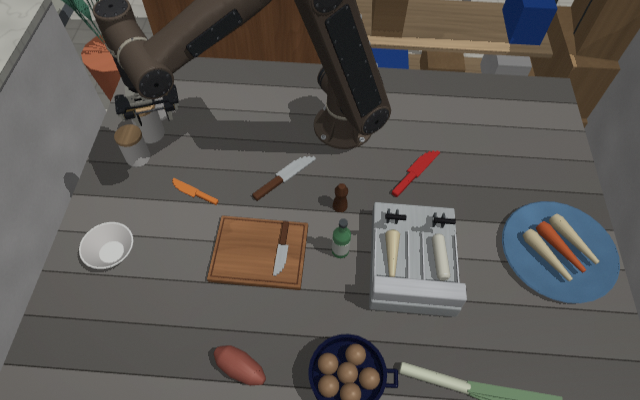

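The top view shows the slicer at about (225,155) with the levers on the robot side. The parsnip is in the right lane at (245,148) and the daikon in the left at (198,145). The small knife lies on the left part of the board at (352,160), with the bottle at (293,162) and the mill at (297,217). My rotation handling is wrong, since `rotation` is probably rpy, so I'll fix that first.

```bash
cat > h.py <<'E'
from station import arm
import numpy as np, cv2
from scipy.spatial.transform import Rotation as Rot
np.set_printoptions(precision=3,suppress=True)
def R(c):
    r=np.array(c['rotation']); return r if r.shape==(3,3) else Rot.from_euler('xyz',r).as_matrix()
def grab(cam,name=None):
    c=arm.get_calibration(cam); im,d=arm.grab_frame(cam)
    if name: cv2.imwrite(f'pics/{name}.png',im[:,:,::-1])
    return im,d,c
def w(c,p): return R(c)@np.array(p)+np.array(c['origin'])
def cloud(d,c,mask):
    v,u=np.nonzero(mask&(d>0)); z=d[v,u]; K=np.array(c['mtx'])
    P=np.stack([(u-K[0,2])/K[0,0]*z,-(v-K[1,2])/K[1,1]*z,-z],1)
    return P@R(c).T+np.array(c['origin'])
def lm(c,cam,names):
    for n in names: print(cam,n,[(round(r['score'],2),w(c,r['point'])) for r in arm.landmark_of(n,cam)])
E
python3 - <<'E'
from h import *
names=['slicer','board','knife','parsnip','parsnip_mid','parsnip_crown','parsnip_tip','daikon','lever_left_grip','lever_right_grip','oil_bottle','mill']
for cam in ['top','scene']:
    im,d,c=grab(cam)
    print(c['rotation'],c)
    lm(c,cam,names)
    for n in ['board','slicer','parsnip','knife']:
      for r in arm.cut_out(n,cam)[:3]:
        P=cloud(d,c,r['pixels'])
        if len(P)<10: continue
        rect=cv2.minAreaRect(P[:,:2].astype(np.float32)*1000)
        print(n,round(r['score'],2),len(P),'med',np.median(P,0),'rect',np.round(rect[0]),np.round(rect[1]),round(rect[2],1),'z95',np.percentile(P[:,2],95))
E
```

```text
[ 0.072  0.024 -1.554] {'mtx': array([[375.979,   0.   , 320.264],
       [  0.   , 375.979, 196.952],
       [  0.   ,   0.   ,   1.   ]]), 'origin': array([ 0.356, -0.104,  1.3  ]), 'rotation': array([ 0.072,  0.024, -1.554])}
top slicer [(0.67, array([ 0.593,  0.249, -0.003]))]
top board [(0.82, array([ 0.588, -0.25 ,  0.002]))]
top knife [(0.85, array([ 0.362, -0.521,  0.001])), (0.71, array([ 0.575, -0.181,  0.029])), (0.65, array([0.209, 0.274, 0.003])), (0.62, array([ 0.272, -0.206,  0.003]))]
top parsnip [(0.61, array([0.604, 0.175, 0.082])), (0.38, array([ 0.59 , -0.253,  0.003]))]
top parsnip_mid [(0.74, array([0.588, 0.172, 0.1  ]))]
top parsnip_crown [(0.72, array([0.375, 0.002, 0.004]))]
top parsnip_tip [(0.84, array([0.678, 0.175, 0.085]))]
top daikon [(0.91, array([0.603, 0.322, 0.079]))]
top lever_left_grip [(0.59, array([0.514, 0.324, 0.175]))]
top lever_right_grip [(0.68, array([0.511, 0.177, 0.173]))]
top oil_bottle [(0.89, array([ 0.554,  0.01 , -0.004])), (0.5, array([0.587, 0.172, 0.1  ]))]
top mill [(0.62, array([0.587, 0.173, 0.101])), (0.46, array([ 0.377,  0
[... 1773 characters left out ...]
90384135
board 0.28 136 med [0.516 0.327 0.177] rect [487. 318.] [86. 64.] 14.2 z95 0.18184330250377773
slicer 0.78 8508 med [0.623 0.245 0.081] rect [551. 270.] [312. 422.] 89.3 z95 0.14476357441169702
slicer 0.53 497 med [0.59  0.173 0.111] rect [600. 179.] [152.  43.] 5.2 z95 0.12483739185305157
parsnip 0.97 509 med [0.588 0.172 0.11 ] rect [589. 176.] [175.  44.] 3.4 z95 0.12480589850898113
knife 0.93 377 med [ 0.36  -0.527  0.009] rect [ 360. -516.] [201.  38.] 68.1 z95 0.018260095073386037
knife 0.69 463 med [ 0.585 -0.176  0.034] rect [ 572. -174.] [ 35. 197.] 86.5 z95 0.04299534147686803
knife 0.59 646 med [0.2   0.277 0.013] rect [204. 272.] [ 50. 277.] 51.1 z95 0.024743613793400066
```

Slicer origin is about (0.590, 0.249) with yaw near 0, and the right lever's bar is at (0.511, 0.174, 0.171), which matches the geometry. The parsnip is in the right lane, so it's the right lever. The plan is to push that bar toward -x with closed fingers, starting from its +x side.

Call:
{"name": "drive_tool", "arguments": {"targets": [[0.1,0.6,1,0,0,-0.2],[0.4,1,0.8,0,0,-0.2],[0.4,1,0,0,0,-0.2],[0.4,1,0,0,0,-0.2],[0.4,1,0,0,0,-0.2]], "claw": 0}}

```text
t: 3.62
eef_pos: [0.3009, -0.4484, 0.2988]
ee_rot: [-3.141, 0.0, -2.895]
force: [0.7, -0.4, 0.6]
width: 0.0432
```

Call:
{"name": "drive_tool", "arguments": {"targets": [[0.4,1,0,0,0,-0.2],[0.4,1,0,0,0,-0.2],[0.4,1,0,0,0,-0.2],[0.4,1,0,0,0,-0.2],[0.4,1,0,0,0,-0.2]]}}

```text
t: 4.25
eef_pos: [0.3809, -0.2483, 0.2989]
ee_rot: [-3.141, 0.001, -3.0]
force: [1.2, -0.9, 0.1]
width: 0.0007
```

Call:
{"name": "drive_tool", "arguments": {"targets": [[0.4,1,0,0,0,-0.2],[0.4,1,0,0,0,-0.2],[0.4,1,0,0,0,-0.2],[0.4,1,0,0,0,-0.2],[0.4,1,0,0,0,-0.2]]}}

```text
t: 4.88
eef_pos: [0.4609, -0.0482, 0.2989]
ee_rot: [3.141, 0.001, -3.104]
force: [1.1, -0.5, -0.4]
width: 0.0004
```

Call:
{"name": "drive_tool", "arguments": {"targets": [[0.4,1,0,0,0,-0.2],[0.4,1,0,0,0,-0.2],[0.4,1,0,0,0,0],[0,0,0,0,0,0]]}}

```text
t: 5.38
eef_pos: [0.5093, 0.0725, 0.2981]
ee_rot: [-3.141, -0.001, 3.14]
force: [-0.6, 0.1, -1.4]
width: 0.0002
```

Call:
{"name": "drive_tool", "arguments": {"targets": [[0.3,0.9,0,0,0,0],[0.3,0.9,0,0,0,0],[0.3,0.75,0,0,0,0],[0,0,0,0,0,0]]}}

```text
t: 5.88
eef_pos: [0.5449, 0.1733, 0.298]
ee_rot: [-3.141, -0.001, 3.139]
force: [-0.2, -1.4, -0.2]
width: 0.0006
```

```bash
python3 - <<'E'
from h import *
im,d,c=grab('wrist','w1')
lm(c,'wrist',['lever_right_grip','parsnip_mid','parsnip_crown','parsnip_tip','parsnip','slicer'])
print(arm.get_state()['eef_pos'])
E
```

```text
wrist lever_right_grip [(0.7, array([0.51 , 0.176, 0.174]))]
wrist parsnip_mid [(0.59, array([0.6  , 0.323, 0.076])), (0.34, array([ 0.581, -0.251, -0.   ]))]
wrist parsnip_crown [(0.77, array([0.525, 0.174, 0.103]))]
wrist parsnip_tip []
wrist parsnip [(0.77, array([0.601, 0.172, 0.078]))]
wrist slicer [(0.84, array([0.588, 0.254, 0.   ]))]
[0.544 0.172 0.299]
```

View pics/w1.png

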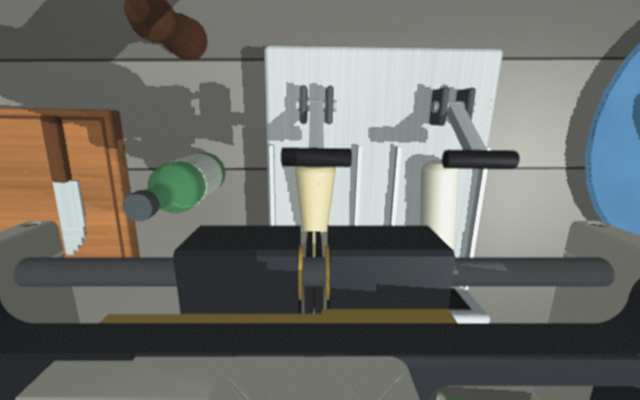

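In the wrist view the right lever's bar is at (316,157), over the parsnip's crown, and the fingers are lined up with it in y. I'll descend behind the bar and push toward -x.

Call:
{"name": "drive_tool", "arguments": {"targets": [[0,0.05,-0.9,0,0,0],[0,0,-0.9,0,0,0],[0,0,-0.9,0,0,0],[0,0,-0.7,0,0,0],[0,0,0,0,0,0]]}}

```text
t: 6.85
eef_pos: [0.5434, 0.1732, 0.1609]
ee_rot: [-3.139, -0.003, 3.137]
force: [-0.7, -0.3, 0.9]
width: 0.0003
```

Call:
{"name": "drive_tool", "arguments": {"targets": [[-0.4,0,0,0,0,0],[-0.4,0,0,0,0,0],[-0.4,0,0,0,0,0],[-0.4,0,0,0,0,0]]}}

```text
t: 7.35
eef_pos: [0.479, 0.1742, 0.163]
ee_rot: [3.141, -0.0, 3.137]
force: [0.5, -0.4, 1.2]
width: 0.0003
```

Call:
{"name": "drive_tool", "arguments": {"targets": [[-0.3,0,0,0,0,0],[-0.3,0,0,0,0,0],[-0.2,0,0,0,0,0],[0,0,0,0,0,0]]}}

```text
t: 7.85
eef_pos: [0.4481, 0.1744, 0.1626]
ee_rot: [-3.142, -0.0, 3.138]
force: [0.1, 0.6, -0.6]
width: 0.0004
```

Call:
{"name": "drive_tool", "arguments": {"targets": [[-0.15,0,0,0,0,0],[-0.1,0,0,0,0,0],[0,0,0,0,0,0]]}}

```text
t: 8.22
eef_pos: [0.4386, 0.1744, 0.1627]
ee_rot: [3.142, 0.0, 3.138]
force: [0.2, -0.9, 0.2]
width: 0.0003
```

Call:
{"name": "drive_tool", "arguments": {"targets": [[0.4,0,0.5,0,0,0],[1,0,1,0,0,0],[1,0,1,0,0,0],[1,0,0.5,0,0,0],[0.3,0,0,0,0,0]], "claw": 0.6}}

```text
t: 8.85
eef_pos: [0.5889, 0.1744, 0.2833]
ee_rot: [3.141, 0.002, 3.136]
force: [-0.0, -0.4, -1.6]
width: 0.0449
```

```bash
python3 - <<'E'
from h import *
im,d,c=grab('wrist','w2')
lm(c,'wrist',['lever_right_grip','lever_left_grip','parsnip_crown','parsnip'])
im,d,c=grab('top')
lm(c,'top',['lever_right_grip','parsnip_mid','parsnip_tip'])
im,d,c=grab('scene')
lm(c,'scene',['lever_right_grip','parsnip_mid','parsnip_crown','parsnip_tip'])
print(arm.get_state()['eef_pos'])
E
```

```text
wrist lever_right_grip []
wrist lever_left_grip [(0.69, array([0.514, 0.321, 0.17 ])), (0.26, array([0.6  , 0.322, 0.076]))]
wrist parsnip_crown [(0.74, array([0.527, 0.17 , 0.107]))]
wrist parsnip [(0.6, array([0.604, 0.176, 0.079]))]
top lever_right_grip [(0.47, array([0.415, 0.176, 0.171]))]
top parsnip_mid [(0.83, array([0.59 , 0.172, 0.099]))]
top parsnip_tip []
scene lever_right_grip []
scene parsnip_mid [(0.79, array([0.588, 0.173, 0.097]))]
scene parsnip_crown [(0.83, array([0.527, 0.178, 0.103])), (0.17, array([ 0.583, -0.25 ,  0.001]))]
scene parsnip_tip [(0.95, array([0.672, 0.176, 0.092]))]
[0.586 0.174 0.283]
```

View pics/w2.png

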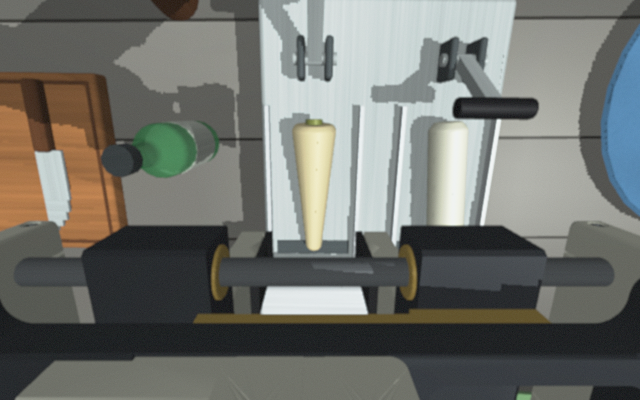

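The lever is off, with its grip at (0.415, 0.176, 0.171). The parsnip lies straight in its lane at about (315,185). Now the grasp.

Call:
{"name": "drive_tool", "arguments": {"targets": [[0,0,-1,0,0,0],[0,0,-1,0,0,0],[0,0,-1,0,0,0],[0,0,-0.7,0,0,0],[0,0,0,0,0,0]], "claw": 0.58}}

```text
t: 10.18
eef_pos: [0.5853, 0.1736, 0.1324]
ee_rot: [-3.139, -0.004, 3.137]
force: [0.6, -0.0, 0.2]
width: 0.0502
```

Call:
{"name": "drive_tool", "arguments": {"targets": [[0,0,-0.5,0,0,0],[0,0,-0.4,0,0,0],[0,0,-0.3,0,0,0],[0,0,0,0,0,0]]}}

```text
t: 10.68
eef_pos: [0.5862, 0.1741, 0.086]
ee_rot: [-3.141, -0.001, 3.137]
force: [0.8, 0.6, 0.6]
width: 0.0507
```

Call:
{"name": "drive_tool", "arguments": {"targets": [[0,0,0,0,0,0],[0,0,0,0,0,0],[0,0,0,0,0,0],[0,0,0,0,0,0]], "claw": 0, "newtons": 15}}

```text
t: 11.18
eef_pos: [0.5869, 0.1745, 0.0872]
ee_rot: [3.141, 0.001, 3.137]
force: [-0.1, -0.3, 4.2]
width: 0.0369
```

Call:
{"name": "drive_tool", "arguments": {"targets": [[0,0,0.3,0,0,0],[0,0,0.6,0,0,0],[0,0,0.8,0,0,0],[0,0,0,0,0,0]]}}

```text
t: 11.68
eef_pos: [0.588, 0.1751, 0.1578]
ee_rot: [3.139, 0.004, 3.138]
force: [-0.7, 0.4, -2.5]
width: 0.0369
```

Call:
{"name": "drive_tool", "arguments": {"targets": [[0,0,0.9,0,0,0],[0,0,0.9,0,0,0],[0,-0.3,0.9,0,0,0],[0,-0.7,0.8,0,0,0],[0,-0.9,0,0,0,0]]}}

```text
t: 12.3
eef_pos: [0.5873, 0.0984, 0.2969]
ee_rot: [3.14, 0.004, 3.139]
force: [0.1, 0.7, -2.9]
width: 0.0376
```

Call:
{"name": "drive_tool", "arguments": {"targets": [[0,-0.9,0,0,0,0],[0,-0.9,0,0,0,0],[0,-0.9,0,0,0,0],[0,-0.9,0,0,0,0],[0,-0.9,0,0,0,0]]}}

```text
t: 12.92
eef_pos: [0.5859, -0.0827, 0.2938]
ee_rot: [3.141, -0.001, 3.137]
force: [0.9, -0.5, -1.3]
width: 0.0371
```

Call:
{"name": "drive_tool", "arguments": {"targets": [[-0.1,-0.9,0,0,0,0],[-0.1,-0.9,0,0,0,0],[-0.1,-0.9,0,0,0,0],[-0.1,-0.9,0,0,0,0],[0,-0.9,0,0,0,0]]}}

```text
t: 13.55
eef_pos: [0.5698, -0.2625, 0.2939]
ee_rot: [3.141, -0.001, 3.137]
force: [0.9, 0.5, -0.6]
width: 0.0374
```

Call:
{"name": "drive_tool", "arguments": {"targets": [[0,-0.3,0,0,0,0],[0,0,-0.6,0,0,0],[0,0,-0.9,0,0,0],[0,0,-0.9,0,0,0],[0,0,0,0,0,0]]}}

```text
t: 14.18
eef_pos: [0.5685, -0.2726, 0.1953]
ee_rot: [3.14, -0.006, 3.137]
force: [-0.7, 0.6, -0.8]
width: 0.037
```

```bash
python3 - <<'E'
from h import *
im,d,c=grab('scene','s3')
lm(c,'scene',['parsnip','parsnip_crown','parsnip_tip','parsnip_mid','knife'])
im,d,c=grab('wrist')
lm(c,'wrist',['parsnip_crown','parsnip_tip','board','knife'])
s=arm.get_state(); print(s['eef_pos'],s['force'],s['width'])
cv2.imwrite('pics/s3c.png',cv2.resize(cv2.imread('pics/s3.png')[80:320,150:520],None,fx=2,fy=2))
E
```

```text
scene parsnip [(0.75, array([ 0.581, -0.272,  0.184])), (0.3, array([ 0.571, -0.176,  0.029]))]
scene parsnip_crown [(0.62, array([ 0.511, -0.268,  0.208]))]
scene parsnip_tip [(0.69, array([ 0.654, -0.27 ,  0.196]))]
scene parsnip_mid [(0.74, array([ 0.657, -0.27 ,  0.199])), (0.52, array([ 0.567, -0.273,  0.21 ]))]
scene knife [(0.85, array([ 0.571, -0.177,  0.03 ])), (0.8, array([ 0.358, -0.518, -0.005])), (0.74, array([0.375, 0.008, 0.003])), (0.68, array([ 0.21 ,  0.273, -0.005])), (0.63, array([ 0.269, -0.205, -0.003]))]
wrist parsnip_crown [(0.65, array([ 0.509, -0.275,  0.216]))]
wrist parsnip_tip []
wrist board []
wrist knife [(0.6, array([ 0.569, -0.177,  0.023]))]
[ 0.571 -0.274  0.199] [ 0.223 -0.277 -1.158] 0.03710819847239633
```

View pics/s3c.png

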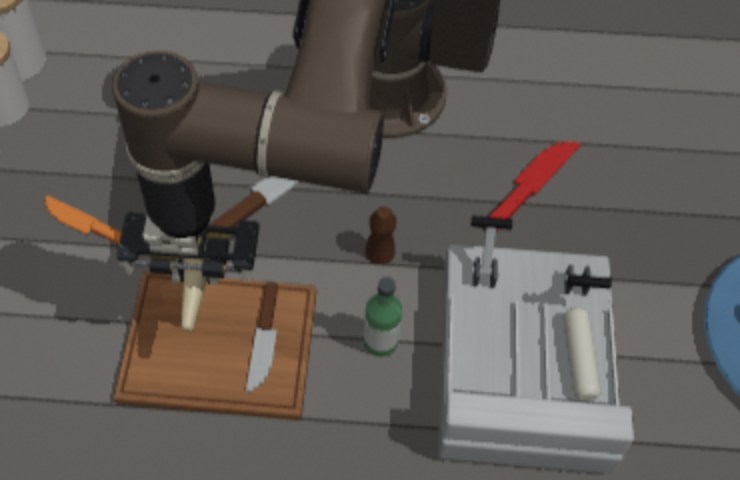

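The parsnip is held level above the board at (190,300) in the crop, the lever is thrown away from the lane, and the knife hasn't moved. I'll shift left a little more and lower it gently.

Call:
{"name": "drive_tool", "arguments": {"targets": [[0,-0.9,-0.6,0,0,0],[0,0,-1,0,0,0],[0,0,-1,0,0,0],[0,0,-0.8,0,0,0],[0,0,0,0,0,0]]}}

```text
t: 15.35
eef_pos: [0.5686, -0.3092, 0.06]
ee_rot: [3.14, -0.005, 3.137]
force: [0.7, -1.2, -0.9]
width: 0.0372
```

Call:
{"name": "drive_tool", "arguments": {"targets": [[0,0,-0.4,0,0,0],[0,0,-0.15,0,0,0],[0,0,0,0,0,0]]}}

```text
t: 15.72
eef_pos: [0.5706, -0.3096, 0.0407]
ee_rot: [-3.142, 0.0, 3.137]
force: [-0.3, 0.4, -1.8]
width: 0.0372
```

Call:
{"name": "drive_tool", "arguments": {"targets": [[0,0,-0.1,0,0,0],[0,0,-0.05,0,0,0],[0,0,0,0,0,0]]}}

```text
t: 16.1
eef_pos: [0.5705, -0.3096, 0.0345]
ee_rot: [3.142, -0.0, 3.137]
force: [0.7, 0.6, -1.5]
width: 0.0369
```

Call:
{"name": "drive_tool", "arguments": {"targets": [[0,0,-0.05,0,0,0],[0,0,0,0,0,0]]}}

```text
t: 16.35
eef_pos: [0.5705, -0.3096, 0.0324]
ee_rot: [3.142, -0.0, 3.137]
force: [0.3, -0.2, -1.0]
width: 0.0372
```

Call:
{"name": "drive_tool", "arguments": {"targets": [[0,0,-0.04,0,0,0],[0,0,0,0,0,0]]}}

```text
t: 16.6
eef_pos: [0.5706, -0.3097, 0.0322]
ee_rot: [-3.141, 0.0, 3.138]
force: [-4.3, 1.4, 7.7]
width: 0.0371
```

Contact with the board, so I'll release.

Call:
{"name": "drive_tool", "arguments": {"targets": [[0,0,0,0,0,0],[0,0,0,0,0,0],[0,0,0,0,0,0],[0,0,0,0,0,0]], "claw": 0.85}}

```text
t: 17.1
eef_pos: [0.5705, -0.3096, 0.0308]
ee_rot: [3.142, -0.0, 3.137]
force: [0.2, 0.6, 0.4]
width: 0.071
```

Call:
{"name": "drive_tool", "arguments": {"targets": [[0,0,0.4,0,0,0],[0,0,0.8,0,0,0],[0,0,1,0,0,0],[0,0,1,0,0,0],[0,0,1,0,0,0]]}}

```text
t: 17.73
eef_pos: [0.5705, -0.3097, 0.2018]
ee_rot: [-3.141, 0.001, 3.137]
force: [1.1, -0.9, 0.1]
width: 0.0747
```

Call:
{"name": "drive_tool", "arguments": {"targets": [[-0.2,0.4,1,0,0,0],[-0.4,0.9,0.8,0,0,0],[-0.4,0.9,0.3,0,0,0],[-0.4,0.9,0,0,0,0],[-0.4,0.9,0,0,0,0]], "claw": 0}}

```text
t: 18.35
eef_pos: [0.4979, -0.1487, 0.2845]
ee_rot: [3.142, 0.002, 3.137]
force: [1.4, 1.1, 0.2]
width: 0.0299
```

Call:
{"name": "drive_tool", "arguments": {"targets": [[-0.4,0.9,0,0,0,0],[-0.4,0.9,0,0,0,0],[-0.4,0.9,0,0,0,0],[-0.4,0.9,0,0,0,0],[-0.4,0.9,0,0,0,0]]}}

```text
t: 18.98
eef_pos: [0.4179, 0.0312, 0.2842]
ee_rot: [3.141, 0.002, 3.137]
force: [0.1, 1.2, 0.9]
width: 0.0005
```

```bash
python3 - <<'E'
from h import *
im,d,c=grab('scene','s4')
lm(c,'scene',['parsnip','parsnip_crown','parsnip_tip','parsnip_mid','knife','board','lever_right_grip'])
s=arm.get_state(); print(s['eef_pos'],s['ee_rot'],s['q'],s['width'])
E
```

```text
scene parsnip [(0.56, array([ 0.585, -0.31 ,  0.027]))]
scene parsnip_crown [(0.89, array([ 0.51 , -0.305,  0.045])), (0.61, array([0.373, 0.006, 0.002]))]
scene parsnip_tip [(0.72, array([ 0.659, -0.308,  0.033]))]
scene parsnip_mid [(0.98, array([ 0.571, -0.31 ,  0.044]))]
scene knife [(0.8, array([ 0.271, -0.205, -0.001])), (0.73, array([ 0.21 ,  0.275, -0.003])), (0.65, array([ 0.571, -0.178,  0.026])), (0.62, array([ 0.357, -0.515, -0.003]))]
scene board [(0.56, array([ 0.58 , -0.25 , -0.001]))]
scene lever_right_grip [(0.77, array([0.415, 0.171, 0.169]))]
[0.419 0.03  0.283] [-3.142  0.     3.136] [ 0.545 -0.117 -0.413  0.    -1.275 -2.122] 0.00032345034648470733
```

View pics/s4.png

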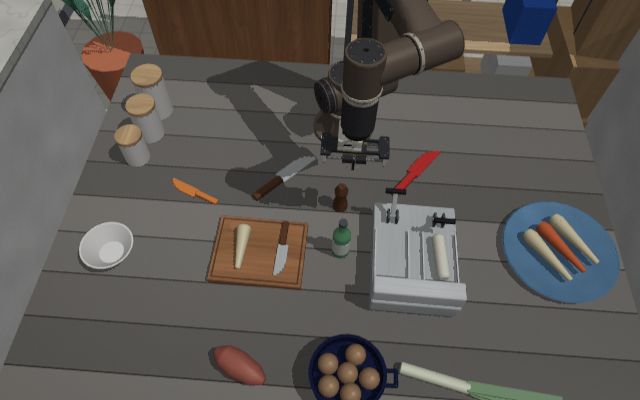

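The parsnip lies on the board at (242,245) with a wide gap to the knife at (282,248). Next I throw the lever back from its -x side.

Call:
{"name": "drive_tool", "arguments": {"targets": [[-0.2,0.9,0,0,0,0],[-0.2,0.9,0,0,0,0],[-0.3,0.9,0,0,0,0],[-0.2,0.9,0,0,0,0],[0,0,0,0,0,0]]}}

```text
t: 20.0
eef_pos: [0.3827, 0.1755, 0.2828]
ee_rot: [-3.141, -0.0, 3.138]
force: [-1.5, -0.4, 0.0]
width: 0.0004
```

Call:
{"name": "drive_tool", "arguments": {"targets": [[0,0,-0.5,0,0,0],[0,0,-0.5,0,0,0],[0,0,0,0,0,0]]}}

```text
t: 20.38
eef_pos: [0.3823, 0.1728, 0.2418]
ee_rot: [-3.139, -0.002, 3.136]
force: [-0.6, -0.4, 0.7]
width: 0.0004
```

Call:
{"name": "drive_tool", "arguments": {"targets": [[0,0,-0.6,0,0,0],[0,0,-0.6,0,0,0],[0,0,-0.6,0,0,0],[0,0,-0.2,0,0,0],[0,0,0,0,0,0]]}}

```text
t: 21.0
eef_pos: [0.383, 0.1742, 0.1634]
ee_rot: [-3.141, 0.0, 3.137]
force: [0.2, -0.0, 0.2]
width: 0.0006
```

Call:
{"name": "drive_tool", "arguments": {"targets": [[0.3,0,0,0,0,0],[0.4,0,0,0,0,0],[0.4,0,0,0,0,0],[0.4,0,0,0,0,0],[0,0,0,0,0,0]]}}

```text
t: 21.62
eef_pos: [0.4441, 0.1744, 0.1628]
ee_rot: [-3.141, 0.0, 3.136]
force: [-0.0, 0.3, -0.5]
width: 0.0008
```

Call:
{"name": "drive_tool", "arguments": {"targets": [[0.4,0,0,0,0,0],[0.4,0,0,0,0,0],[0.3,0,0,0,0,0],[0,0,0,0,0,0]]}}

```text
t: 22.12
eef_pos: [0.4872, 0.1742, 0.1625]
ee_rot: [-3.141, -0.001, 3.136]
force: [-0.5, 0.8, -0.5]
width: 0.0002
```

Now a small nudge to the stop, then back off, rise and check.

Call:
{"name": "drive_tool", "arguments": {"targets": [[0.12,0,0,0,0,0],[0,0,0,0,0,0]]}}

```text
t: 22.38
eef_pos: [0.4887, 0.1739, 0.1622]
ee_rot: [-3.141, -0.005, 3.137]
force: [-10.7, 3.4, 3.9]
width: 0.0003
```

Call:
{"name": "drive_tool", "arguments": {"targets": [[-0.6,0,0,0,0,0],[-0.5,0,0.6,0,0,0],[-0.3,0,1,0,0,0],[0,0,1,0,0,0],[0,0,1,0,0,0]]}}

```text
t: 23.0
eef_pos: [0.435, 0.1743, 0.3087]
ee_rot: [3.141, 0.001, 3.138]
force: [0.8, 0.6, -0.7]
width: 0.0005
```

Call:
{"name": "drive_tool", "arguments": {"targets": [[0,-0.9,0,0,0,0],[0,-0.9,0,0,0,0],[0,-0.9,0,0,0,0],[0,0,0,0,0,0],[0,0,0,0,0,0]]}}

```text
t: 23.62
eef_pos: [0.4354, 0.0664, 0.3072]
ee_rot: [3.141, 0.001, 3.137]
force: [0.3, 0.1, -0.6]
width: 0.0007
```

```bash
python3 - <<'E'
from h import *
for cam in ['scene','top']:
    im,d,c=grab(cam,cam+'5')
    lm(c,cam,['parsnip_mid','parsnip_tip','knife','lever_right_grip','lever_left_grip','daikon','oil_bottle','mill'])
s=arm.get_state(); print(s['t'],s['eef_pos'],s['force'])
E
```

```text
scene parsnip_mid [(0.9, array([ 0.571, -0.31 ,  0.045]))]
scene parsnip_tip [(0.73, array([ 0.66 , -0.307,  0.034]))]
scene knife [(0.97, array([ 0.209,  0.276, -0.001])), (0.76, array([ 0.268, -0.203, -0.004])), (0.71, array([ 0.569, -0.176,  0.028])), (0.59, array([ 0.356, -0.517, -0.005]))]
scene lever_right_grip [(0.5, array([0.512, 0.175, 0.168]))]
scene lever_left_grip [(0.52, array([0.513, 0.329, 0.167]))]
scene daikon [(0.82, array([0.603, 0.322, 0.079])), (0.47, array([ 0.581, -0.251,  0.   ]))]
scene oil_bottle [(0.9, array([0.551, 0.017, 0.   ])), (0.48, array([ 0.58 , -0.31 ,  0.025]))]
scene mill [(0.62, array([ 0.375,  0.007, -0.002]))]
top parsnip_mid [(0.75, array([ 0.572, -0.309,  0.043]))]
top parsnip_tip [(0.66, array([ 0.663, -0.31 ,  0.035]))]
top knife [(0.91, array([ 0.576, -0.18 ,  0.028])), (0.79, array([ 0.359, -0.523, -0.001])), (0.61, array([ 0.273, -0.203,  0.001]))]
top lever_right_grip [(0.71, array([ 0.378,  0.004, -0.002]))]
top lever_left_grip [(0.48, array([ 0.59 ,  0.247, -0.003])), (0.19, array([ 0.587, -0.306,  0.028]))]
top daikon [(0.52, array([0.604, 0.325, 0.08 ]))]
top oil_bottle [(0.54, array([ 0.555,  0.011, -0.001]))]
top mill [(0.63, array([0.379, 0.003, 0.004]))]
24.525 [0.435 0.066 0.307] [0.006 0.285 0.342]
```

View pics/scene5.png

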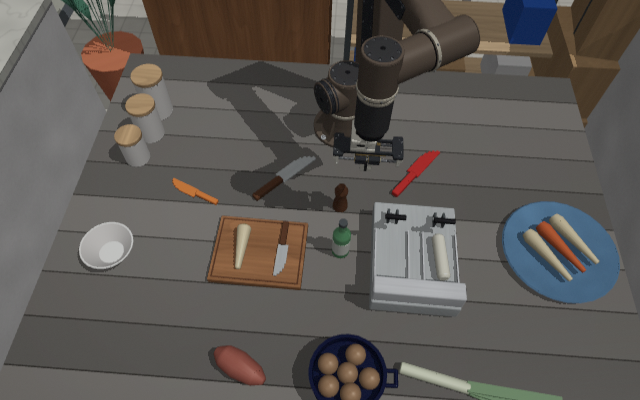

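Both levers lean the same way, toward their lanes (bars at (396,216) and (444,220)). The parsnip is on the board at (242,245), and everything else is where it started.

```bash
python3 -c "
from station import arm; print(arm.job_done())"
```

```text
the job is handed in; nothing more can be done
None
```

The job is done and handed in at about t = 24.5 s of the 67 s allowed.

1. **Lever off:** I pushed the right lane's lever over. Its bar was then measured at x = 0.415, matching the off position.
2. **Parsnip moved:** I gripped it across the middle, lifted it out and set it down on the board, with a contact force of about 8 N. Its middle is at (0.585, -0.31), wholly on the board and about 0.13 m from the knife's centre line.
3. **Lever back on:** I threw the same lever back to its stop with about 11 N. Its bar was then at (0.512, 0.175, 0.168), the same as at the start.

In the last scene picture, the daikon, left lever, knife, bottle and mill were all within a few millimetres of where they started.

In the last top view the detector gave wrong points for both levers: the right one matched the mill's position and the left one the slicer's origin. So the final lever check rests on the scene camera and its picture alone.

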